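Push a keyed shaft home in a spring-loaded pulley

TASK

Take the keyed shaft out of the black stand and put its round nose into the bore of the toothed pulley on the blue nest, turning it under a light push until the brass key slips into the keyway. Keep pushing through the shaft until its collar sits on the hub and the spring-loaded pulley is pressed all the way down, and finish like that, still gripping the shaft and holding it down. Push only through the shaft: the gripper must not press on the pulley or nest, and the other things on the table stay where they are.

Things in the scene. Friction and masses are not known exactly. Their poses are not given: they have to be found in the camera images.
- shaft: Loose steel shaft, 86 mm long, 0.2 kg, standing nose down in the stand. Origin: centre of the nose's end; z up along it, x towards the key. 20 mm round, first 4 mm tapering from 14 mm; brass key at z = 14 to 34 mm, 7 mm wide, out to 14 mm from the axis; collar 32 mm across at z = 34 to 42 mm, a red mark on top of it over the key; above it the square grip up to z = 86 mm.
- shaft_tip (a point): Centre of the shaft's lower end face (the same point as the shaft's origin).
- stand: Fixed black block, 60 x 130 x 24 mm (x, y, z), origin at the centre of its underside. The shaft stands in its middle pocket, 22 mm wide and 12 mm deep, at the block's centre; lift the shaft straight up by at least 15 mm to clear it. The two outer pockets are empty.
- nest: Fixed blue round base, 116 mm across, 16 mm high, origin at the centre of its underside. On it a spring-loaded steel plate (68 mm across) carries the grey toothed pulley (88 mm across, 26 mm high, its hub 52 mm across and 14 mm higher). The pulley can turn, but only stiffly (0.4 N m).
- hub_mouth (a point): Centre of the bore at the hub's top, 72 mm above the table while the pulley is up; sinks with it; axes as the nest's. Bore 22 mm across, 40 mm deep, with one keyway 8.5 mm wide out to 15.5 mm from the axis. The keyway points within 0.6 rad of the nest's x axis, exact angle not reported: see it, or find it by turning the shaft under a light push.
- carrier (a joint): How far the pulley is pressed down, in m: 0 up (sprung), 0.008 all the way down. Spring: about 5 N to start it moving, 12 N all the way down. It sinks while an unaligned key pushes on the hub and jumps back up when the key slips in.
- parts_dish: Bystander: white dish 97 mm across, origin at the centre of its underside.
- torch: Bystander: dark pocket torch lying down, 32 x 98 x 32 mm, origin at the centre of its underside.
- pliers_red: Bystander: red-handled pliers lying flat, 192 mm long, origin at the centre of the underside.
- battery_2: Bystander: green AA cell lying down, 14 x 50 x 14 mm, origin at the centre of its underside.
- battery_3: Bystander: green AA cell lying down, 14 x 50 x 14 mm, origin at the centre of its underside.
- solder_reel: Bystander: blue reel of solder, 55 mm across and 33 mm high, origin at the centre of its underside.
- shaft_grip (a point): Middle of the shaft's square grip, on its axis, 66 mm above the shaft's origin. The grip is 20 x 20 mm, 44 mm high, its flats square to the shaft's x and y.
Not all that is in view belongs to the job. Leave any brown look-alike of the nest alone.

How it is judged (in metres and radians):
On the way, in this order (a step that is already met when the one before it is completed fails the run):
1. the shaft is lifted out of the stand in the gripper (height (world z) of shaft_tip above 0.035 m and contact force between shaft and the fingers above 1 N), for 0.1 s.
2. the key has slipped into the keyway: the shaft's tip is over 18 mm deep in the bore (z of shaft_tip in the frame of hub_mouth below -0.018 m and horizontal distance between shaft_tip and hub_mouth below 0.004 m), for 0.1 s.
At the end, for the whole second after the job is handed in: Shaft at least 32 of 34 mm deep in the bore, within 3 mm of its axis, upright within 0.06 rad; pulley pressed down more than 6.5 of its 8 mm; the shaft still gripped with more than 5 N, the TCP no higher than 97 mm above its tip (z of shaft_tip in the frame of hub_mouth below -0.032 m and horizontal distance between shaft_tip and hub_mouth below 0.003 m and angle between shaft's own z axis and vertical below 0.06 rad and value of joint carrier above 0.0065 m and contact force between shaft and the fingers above 5 N and z of the grasp point in the frame of shaft below 0.097 m); the arm keeps its last pose, push and grip.
It fails at once if the gripper or arm presses on the pulley or nest with more than 3 N (contact force between any of the fingers, the arm and nest above 3 N).
It fails at once if a bystander is moved by more than 20 mm (distance of any of parts_dish, torch, pliers_red, battery_2, battery_3, solder_reel from where it was at the start of the episode above 0.02 m).
It also fails if it takes over 54 s, if anything falls off the work surface, if the arm or the gripper's body presses on something with over 40 N, if the wrist force passes 120 N, or if a joint passes its speed limit or range.

ROBOT

A 7-joint arm with a two-finger parallel gripper is mounted at the origin on a cart in front of the work surface, level with it; the furniture and walls round the work are solid. World frame = base frame: x ahead of the robot, y to its left, z up, the work surface at z = 0. Lengths are in mm, angles in rad, forces in N, time in s.
With the tool pointing down it reaches from about 425 to 825 mm from the base axis. Payload 3.6 kg.
Tool frame: the origin (TCP) lies between the finger pads, 19 mm behind the fingertips; this is the grasp point; z points along the fingers, y is the line along which they close (so a half turn about z gives the same grasp; the last joint's range is limited). The gripper opens to 85 mm and grips with 20 to 120 N. Pads are 22 mm wide; open, the fingers measure 114 mm over their backs; the gripper's body (76 mm by 85 mm) begins 54 mm behind the grasp point. The pads swing forward as they close: fully open they stand 13 mm farther back than shut.
Start: joints at [1.111, 0.615, -0.013, 1.423, 0.008, 1.103, -0.04], TCP at [273.216, -589.76, 249.997] pointing down, gripper open.
Joint ranges: [-3.12, 3.12], [-0.3, 2.06], [-1.34, 1.32], [0.26, 2.42], [-1.36, 4.5], [0.01, 1.98], [-2.84, 2.84]. Speed limits (rad/s): [2.79, 2.79, 3.14, 3.14, 3.14, 3.14, 3.14].

INTERFACE

Orientations are given as a rotation vector (axis times angle).
In Python, from station import ctrl gives the robot as it stands.
- The arm moves only by the shell command python3 -m inch 'ROWS' [OPENING] [FORCE]. ROWS is text: rows parted by semicolons, each of 4 numbers parted by spaces: the shift along the tool's x, y, z in mm, then the turn about the tool's z in rad. A call has 1 to 10 rows; each row shifts and turns the commanded pose from where the row before left it, along the tool's axes as they then stand; what a row does not reach is not made up. A row lasts 1/10 s, in which the tool goes at most 50 mm and 8.59 degrees, less where a joint would pass 70% of its speed; a pose out of reach is approached as far as the arm can. A call is refused whole if a number of a shift passes 50 or a number of a turn 0.15, either way. A call with a gripper value outside its range is refused whole. OPENING is the closure, from 0 (fully open) to 1 (shut), set as the call begins (- or left out, the last holds). The fingers move at their own pace and stop on an object; FORCE is the grip in N (left out, the last holds). Time passes only in rows, so rows that do not move let the fingers close. It gives the time, the measured TCP pose, the force, the opening and the grip force at its end, in the units of the state.
- ctrl.get_obs(): the state, without advancing time (a new reading comes with each control period).
- ctrl.read_camera(name): name is "side" or "top" or "wrist"; returns a dict with "frame" (400x640x3 uint8, red, green, blue), "fx", "fy", "cx", "cy" (pixels), "extrinsics" (4x4, takes a point from camera to world coordinates). Camera axes: x right, y up, looking along -z (the intrinsics and any distortion apply to the point x, -y, -z); pixel columns grow to the right and rows downward; lengths in mm; the calibration is good to about 2 mm. A picture is of the moment at which its call begins. There is no depth.
- ctrl.sign_off(): hands the job in; it is judged then, once.
The state is a dict: "clock": time; "qpos": joint angles; "joint_velocities": joint speeds; "effort": joint torques, N m; "position": TCP position; "ee_rot": TCP orientation; "force": force on the tool from outside, world axes, zero at the start; "moment": the same for the moment, N m; "gripper_width": opening from 0.0 (shut) to 1.0 (fully open); "grip_force": force on a finger pad.
Only numpy, scipy, OpenCV 4.12 (cv2) and the standard library are available. Lean on these libraries where they do the work, as an engineer would, in place of code of your own. Each camera call takes 0.05 s, during which the arm holds its last target. There are 200 camera calls.

## Working session

There is one attempt and no reset: what is moved stays moved. The work goes in short steps, Python scripts to look and compute and a shell command to move; the robot and the scene stay as the last step left them, time stands still between calls to the robot, and variables do not carry over. Pictures are saved under pics/ and viewed, at most 10 in all, crops included, and the job is handed in when it is done.

```bash
mkdir -p pics; ls
python3 - <<'E'
from station import ctrl
import cv2
print({k:v for k,v in ctrl.get_obs().items()})
for n in("top","side"):
    c=ctrl.read_camera(n); cv2.imwrite(f"pics/{n}0.png",c["frame"][:,:,::-1]); print(n,c["fx"],c["fy"],c["cx"],c["cy"],c["extrinsics"],[k for k in c])
E
```

```text
pics
{'clock': 0.0, 'qpos': array([ 1.11050999,  0.61590911, -0.01262449,  1.42492494,  0.00811545,
        1.10338936, -0.04036293]), 'joint_velocities': array([ 0.00160001, -0.00126457, -0.00104616, -0.00118028, -0.0010588 ,
       -0.00015205, -0.00012651]), 'effort': array([ 2.96286389e-04, -4.69221139e+01,  2.59260619e-01, -1.71037227e+01,
        1.00018823e-02,  9.55596333e-03, -7.42285891e-06]), 'position': array([ 272.90557523, -589.13556826,  248.83599257]), 'ee_rot': array([-3.06549708e+00, -6.75700033e-01,  9.43042344e-04]), 'force': array([-0.03471979, -0.16468023,  0.14592624]), 'moment': array([-0.04067883, -0.04023407,  0.02895734]), 'grip_force': 0.0, 'gripper_width': 0.9943039425401927}
top 487.2968851499695 487.2968851499695 316.82652413766 200.5477741076517 [[ 7.94232324e-03  9.92741046e-01 -1.20008894e-01  3.92571254e+02]
 [-9.99759693e-01  5.43106883e-03 -2.12381733e-02 -1.29180268e+02]
 [-2.04322299e-02  1.20148735e-01  9.92545619e-01  1.18528775e+03]
 [ 0.00000000e+00  0.00000000e+00  0.00000000e+00  1.00000000e+00]] ['frame', 'fx', 'fy', 'cx', 'cy', 'extrinsics']
side 459.6602288928841 459.6602288928841 323.48016094744713 196.17063520869175 [[ 9.98373779e-01 -2.81647952e-02  4.95635149e-02  6.02349979e+02]
 [ 5.69903098e-02  4.72075651e-01 -8.79713979e-01 -1.00426607e+03]
 [ 1.37923551e-03  8.81108010e-01  4.72913072e-01  5.47376759e+02]
 [ 0.00000000e+00  0.00000000e+00  0.00000000e+00  1.00000000e+00]] ['frame', 'fx', 'fy', 'cx', 'cy', 'extrinsics']
```

View pics/top0.png

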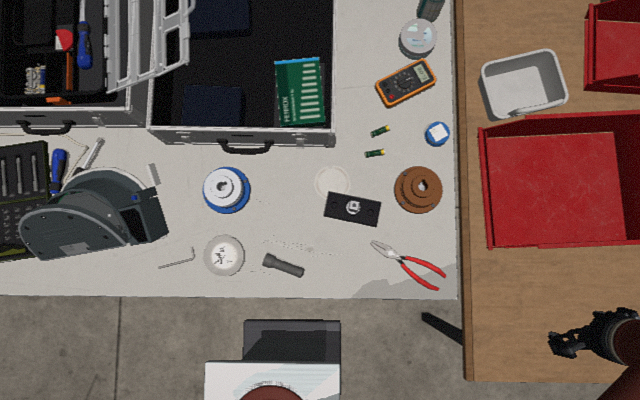

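View pics/side0.png

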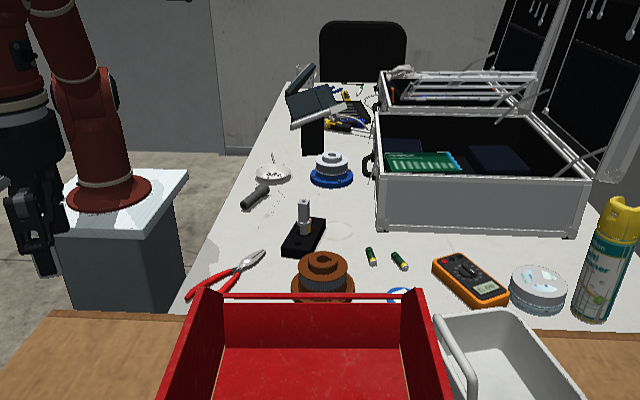

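The top view shows the nest at about (224,187), the stand with the shaft at (354,207), and the brown decoy at (418,190). The side view agrees. Next I'll locate them and crop enlarged views.

```bash
cat > h.py <<'E'
import numpy as np,cv2
from station import ctrl
from scipy.spatial.transform import Rotation as R
def ray(c,u,v):
    E=np.array(c["extrinsics"]); d=E[:3,:3]@np.array([(u-c["cx"])/c["fx"],-(v-c["cy"])/c["fy"],-1]); return E[:3,3],d
def onz(c,u,v,z):
    o,d=ray(c,u,v); return o+d*(z-o[2])/d[2]
def proj(c,p):
    E=np.array(c["extrinsics"]); q=E[:3,:3].T@(np.array(p)-E[:3,3]); return np.array([c["cx"]+c["fx"]*q[0]/-q[2], c["cy"]-c["fy"]*q[1]/-q[2]])
def big(m):
    cs,_=cv2.findContours(m.astype(np.uint8),cv2.RETR_EXTERNAL,cv2.CHAIN_APPROX_NONE); return max(cs,key=cv2.contourArea)
def tool(dp,rot=None):
    "world vector -> tool axes"
    return R.from_rotvec(ctrl.get_obs()["ee_rot"] if rot is None else rot).inv().apply(dp)
E
python3 - <<'E'
from h import *
c=ctrl.read_camera("top"); f=c["frame"]; hsv=cv2.cvtColor(f,cv2.COLOR_RGB2HSV)
m=cv2.inRange(hsv,(100,120,60),(130,255,255)); m[:, :195]=0;m[:,260:]=0;m[:160]=0;m[225:]=0
k=cv2.convexHull(big(m)); e=cv2.fitEllipse(k); print("nest",e,onz(c,*e[0],14))
m=(f.max(2)<60).astype(np.uint8); m[:185]=0;m[232:]=0;m[:,:315]=0;m[:,390:]=0
r=cv2.minAreaRect(big(m)); print("stand",r,onz(c,*r[0],24),[onz(c,*p,24)[:2].round() for p in cv2.boxPoints(r)])
a=f[180:230,318:388]; b=f[160:210,195:265]
cv2.imwrite("pics/crop1.png",cv2.resize(np.vstack([a,b])[:,:,::-1],None,fx=6,fy=6,interpolation=cv2.INTER_CUBIC)[:600])
E
```

```text
nest ((226.10662841796875, 189.76541137695312), (46.036170959472656, 46.683204650878906), 81.01110076904297) [559.4556228 117.2721624  14.       ]
stand ((352.140625, 208.9251251220703), (53.272850036621094, 24.92321014404297), 11.768289566040039) [ 513.25684961 -188.99640897   24.        ] [array([ 497., -121.]), array([ 556., -132.]), array([ 530., -257.]), array([ 471., -245.])]
```

View pics/crop1.png

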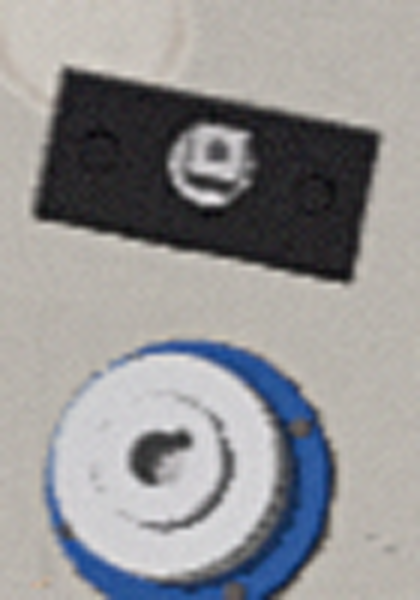

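The stand is at (513,-189) with yaw about -0.19, and the nest at (559,117). The bore shows a dark keyway notch at its upper right. I'll move over the stand for a close look.

Run:
```python
from h import *
o=ctrl.get_obs(); print(tool(np.array([513,-189,300])-o["position"]), R.from_rotvec(o["ee_rot"]).as_matrix().round(3))
```

```text
[ 386.04309835 -262.40858869  -50.38192198] [[ 0.907  0.42  -0.001]
 [ 0.42  -0.907  0.002]
 [-0.    -0.002 -1.   ]]
```

```bash
python3 -m inch '0 0 -40 0; 38 -26 -10 0; 38 -26 0 0; 38 -26 0 0; 38 -26 0 0; 38 -26 0 0; 38 -26 0 0; 38 -26 0 0; 38 -26 0 0; 38 -26 0 0' 0; python3 -m inch '38 -26 0 0; 0 0 0 0; 0 0 0 0;0 0 0 0'
python3 - <<'E'
from h import *
c=ctrl.read_camera("wrist"); cv2.imwrite("pics/w0.png",c["frame"][:,:,::-1]); print(c["fx"],c["cx"],c["cy"],c["extrinsics"]); o=ctrl.get_obs(); print(o["position"],o["ee_rot"])
print(proj(c,[513,-189,98]),proj(c,[513,-189,54]))
E
```

```text
clock: 1.15
position: [485.7, -231.9, 299.9]
ee_rot: [-3.068, -0.676, 0.0]
force: [0.6, 0.3, 1.0]
gripper_width: 1.0
grip_force: 0.0
clock: 1.55
position: [507.8, -195.7, 299.8]
ee_rot: [3.068, 0.672, -0.002]
force: [-0.3, 0.1, -0.5]
gripper_width: 1.0
grip_force: 0.0
277.91715376496813 317.6658842325173 199.25786238498614 [[ 4.19506455e-01  8.65715269e-01  2.73041036e-01  5.77049246e+02]
 [-9.07752024e-01  3.99823267e-01  1.26994558e-01 -1.63060586e+02]
 [ 7.72968759e-04 -3.01128590e-01  9.53583229e-01  4.22633592e+02]
 [ 0.00000000e+00  0.00000000e+00  0.00000000e+00  1.00000000e+00]]
[ 507.72283897 -196.07925393  299.81344501] [ 3.06841403e+00  6.70797913e-01 -1.90697071e-03]
[314.65958631 172.3897752 ] [314.97299892 165.52716315]
```

View pics/w0.png

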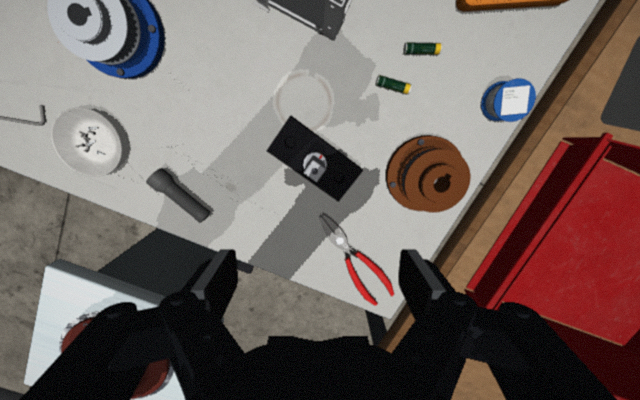

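The wrist view shows the shaft at (315,165), sitting as predicted, with nothing close to it. I'll descend to read its yaw and the red mark.

```bash
python3 - <<'E'
from h import *
print(tool(np.array([513,-189,150])-ctrl.get_obs()["position"]))
E
python3 -m inch '8 -4 40 0; 0 0 40 0; 0 0 40 0; 0 0 30 0; 0 0 0 0;0 0 0 0;0 0 0 0'
python3 - <<'E'
from h import *
c=ctrl.read_camera("wrist"); f=c["frame"]; o=ctrl.get_obs(); print(o["position"],o["ee_rot"])
u,v=proj(c,[513,-189,98]).astype(int);print(u,v,proj(c,[513,-189,54]))
x0,y0=u-60,max(v-45,0); print(x0,y0)
cv2.imwrite("pics/w1.png",cv2.resize(f[y0:y0+100,x0:x0+120,::-1],None,fx=6,fy=6,interpolation=cv2.INTER_CUBIC))
np.savez("w1.npz",**{k:c[k] for k in c})
E
```

```text
[  7.95027902  -4.29656652 149.80108528]
clock: 2.3
position: [515.5, -188.3, 152.0]
ee_rot: [3.066, 0.673, 0.005]
force: [0.1, -0.1, 0.4]
gripper_width: 1.002
grip_force: 0.0
[ 515.57571158 -188.0939588   152.14576628] [3.06597924 0.67409576 0.00596901]
317 231 [317.36266949 210.27120787]
257 186
```

View pics/w1.png

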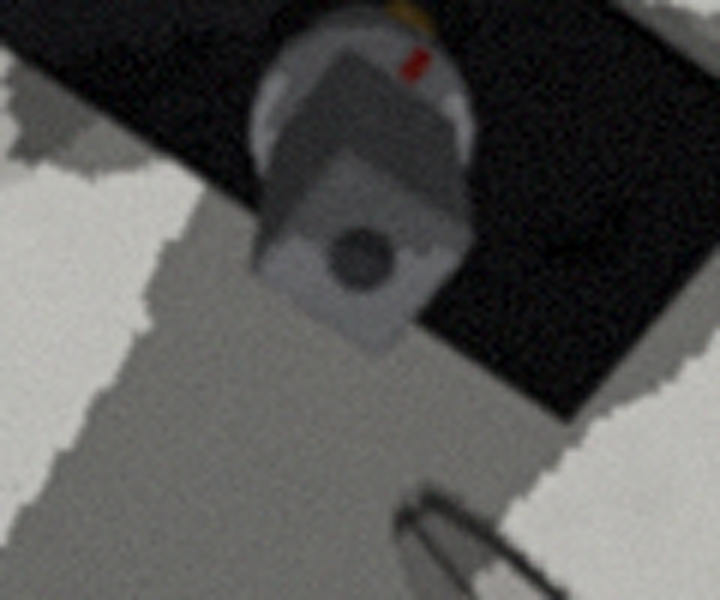

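The crop shows the grip's top face with corners (258,268), (345,152), (470,240) and (378,355). The centre dimple is at (361,258) and the red mark at (415,65).

Run:
```python
from h import *
c=dict(np.load("w1.npz")); g=lambda x,y,z: onz(c,257+x/6-.42,186+y/6-.42,z)
P=[g(*p,98) for p in [(258,268),(345,152),(470,240),(378,355)]]
ctr=np.mean(P,0); print(ctr,g(361,258,98)); 
for i in range(4):
    d=P[(i+1)%4]-P[i]; print(np.linalg.norm(d),np.arctan2(d[1],d[0]))
r=g(415,65,54); print(r, np.arctan2(*(r-ctr)[1::-1]))
o=ctrl.get_obs(); M=R.from_rotvec(o["ee_rot"]).as_matrix(); print("tool x yaw",np.arctan2(M[1,0],M[0,0]),M.round(3)); print(tool(ctr-o["position"]))
```

```text
[ 515.24019682 -187.60905402   98.        ] [ 514.7883126  -187.59229138   98.        ]
17.39559054686775 -0.18436134349264033
17.873256489296494 -1.7806515066636242
17.945953957876164 2.948880090071877
17.746079886882157 1.329752905866847
[ 527.0024905  -190.19568458   54.        ] -0.21646320554103302
tool x yaw 0.43284450543038605 [[ 0.908  0.419  0.004]
 [ 0.419 -0.908 -0.002]
 [ 0.003  0.003 -1.   ]]
[-0.27463404 -0.7508782  54.14307404]
```

```bash
python3 -m inch '0 -0.5 0 0.128; 0 0 0 0.128; 0 0 0 0.128; 0 0 10 0.128; 0 0 20 0.126; 0 0 24 0; 0 0 15 0; 0 0 5 0; 0 0 0 0; 0 0 0 0'
python3 - <<'E'
from h import *
o=ctrl.get_obs(); M=R.from_rotvec(o["ee_rot"]).as_matrix(); print("tool x yaw",np.arctan2(M[1,0],M[0,0])); print(o["position"],o["qpos"],tool(np.array([515.2,-187.7,78])-o["position"]))
E
```

```text
clock: 3.35
position: [515.1, -187.1, 77.4]
ee_rot: [3.125, -0.32, 0.004]
force: [0.3, 0.1, 0.3]
gripper_width: 0.998
grip_force: 0.0
tool x yaw -0.20427442330343343
[ 515.09416114 -187.06278685   77.37716316] [ 0.25800976  0.69027321  0.0784196   1.89649159 -0.09507494  0.5555713
 -1.37584007] [ 0.23464015  0.60257617 -0.62210462]
```

```bash
python3 -m inch '0.2 0.6 0 0; 0 0 0 0; 0 0 0 0; 0 0 0 0; 0 0 0 0; 0 0 0 0; 0 0 0 0; 0 0 0 0' 1 80; python3 -m inch '0 0 -10 0; 0 0 -20 0; 0 0 -30 0;0 0 -40 0; 0 0 -40 0; 0 0 -20 0; 0 0 0 0; 0 0 0 0'
python3 - <<'E'
from h import *
c=ctrl.read_camera("wrist"); cv2.imwrite("pics/w2.png",c["frame"][:,:,::-1])
o=ctrl.get_obs(); M=R.from_rotvec(o["ee_rot"]).as_matrix(); print("tool x yaw",np.arctan2(M[1,0],M[0,0])); print(o,tool(np.array([559,117,238])-o["position"]))
E
```

```text
clock: 4.15
position: [514.3, -187.2, 76.3]
ee_rot: [-3.125, 0.32, -0.001]
force: [-0.4, 0.6, 3.5]
gripper_width: 0.225
grip_force: 78.1
clock: 4.95
position: [513.3, -187.0, 235.3]
ee_rot: [-3.125, 0.32, 0.003]
force: [-0.7, -0.5, -2.4]
gripper_width: 0.224
grip_force: 78.2
tool x yaw -0.20407313714558412
{'clock': 5.0, 'qpos': array([ 0.23315032,  0.47215138,  0.11370792,  1.74964647, -0.06458643,
        0.92728993, -1.40137602]), 'joint_velocities': array([ 0.0023303 ,  0.01848825, -0.00078222,  0.00866993,  0.00214402,
        0.00334737,  0.00155034]), 'effort': array([ 3.69529473e-02, -4.06432986e+01,  1.39758334e+00, -1.63047123e+01,
        1.35471794e-02, -2.73759995e-02, -8.34317029e-05]), 'position': array([ 512.85713047, -186.77420352,  234.36768918]), 'ee_rot': array([-3.12433112,  0.31990864,  0.00590076]), 'force': array([-1.00579338,  0.11635282, -3.2746704 ]), 'moment': array([0.04037938, 0.04631994, 0.01144753]), 'grip_force': 78.21875095367432, 'gripper_width': 0.2252965284588289} [ -16.39119206 -306.82381403   -3.40599182]
```

```bash
python3 -m inch '-12 -43 0 0; -12 -44 0 0; -12 -44 0 0; -12 -44 0 0; -12 -44 0 0; -13 -44 0 0; -13 -44 0 0; 0 0 25 0; 0 0 30 0; 0 0 20 0';python3 -m inch '0 0 0 0; 0 0 0 0;0 0 0 0; 0 0 0 0'
python3 - <<'E'
from h import *
c=ctrl.read_camera("wrist"); f=c["frame"];np.savez("w3.npz",**{k:c[k] for k in c})
o=ctrl.get_obs(); M=R.from_rotvec(o["ee_rot"]).as_matrix(); print("tool x yaw",np.arctan2(M[1,0],M[0,0])); print(o["position"],o["qpos"])
print(proj(c,[559,117,72])); u,v=proj(c,[559,117,72]).astype(int); y0=max(v-60,0);x0=u-100;print(x0,y0)
cv2.imwrite("pics/w3.png",cv2.resize(f[y0:y0+150,x0:x0+200,::-1],None,fx=4,fy=4,interpolation=cv2.INTER_CUBIC))
E
```

```text
clock: 6.0
position: [489.7, 130.8, 157.4]
ee_rot: [3.123, -0.317, -0.01]
force: [-0.2, -1.2, -1.4]
gripper_width: 0.226
grip_force: 78.9
clock: 6.4
position: [492.9, 130.8, 162.0]
ee_rot: [-3.124, 0.321, -0.003]
force: [-0.4, 0.2, -1.4]
gripper_width: 0.227
grip_force: 78.7
tool x yaw -0.20436221772460858
[492.82252972 130.84596098 162.01250028] [-0.34392121  0.51382069  0.06081901  1.9336651  -0.04693002  0.69326309
 -2.03005471]
[318.35681196 124.23347884]
218 64
```

View pics/w3.png

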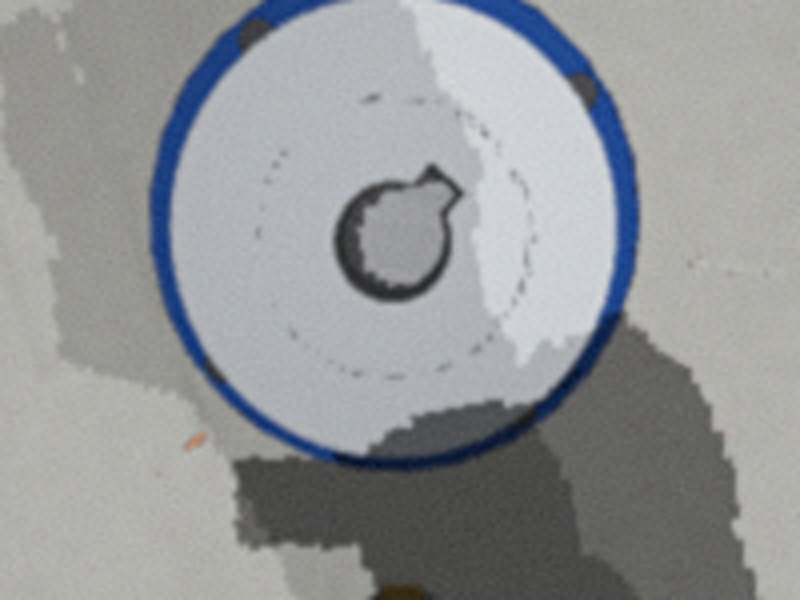

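The crop shows the bore centred at (393,241) with a radius of about 58 px. The keyway's outer corners are at (432,166) and (463,192).

Run:
```python
from h import *
c=dict(np.load("w3.npz")); g=lambda x,y,z: onz(c,218+x/4-.38,64+y/4-.38,z)
b=g(393,241,72); k=g(447.5,179,72); print(b,g(451,241,72)-b,k-b, "keyway yaw",np.arctan2(*(k-b)[1::-1]))
f=c["frame"]; m=cv2.inRange(cv2.cvtColor(f,cv2.COLOR_RGB2HSV),(100,120,60),(130,255,255)); m[:, :230]=0;m[:,400:]=0;m[200:]=0
e=cv2.fitEllipse(cv2.convexHull(big(m))); print(e,onz(c,*e[0],14))
o=ctrl.get_obs();print(tool(b-o["position"]),o["position"])
```

```text
[559.62611442 118.75186121  72.        ] [ -2.16494711 -10.51905842   0.        ] [  8.68202053 -11.94899279   0.        ] keyway yaw -0.9424466238798083
((316.2170715332031, 117.50473022460938), (121.5893325805664, 126.01754760742188), 178.0226593017578) [563.15382924 118.09161777  14.        ]
[67.69990547 -1.61330534 90.14075899] [492.82252972 130.84596098 162.01250028]
```

```bash
python3 -m inch '0 0 0 0.123; 0 0 0 0.123; 0 0 0 0.123; 0 0 0 0.123; 0 0 0 0.123;0 0 0 0.123; 0 0 0 0; 0 0 0 0'
python3 - <<'E'
from h import *
o=ctrl.get_obs(); M=R.from_rotvec(o["ee_rot"]).as_matrix(); print("tool x yaw",np.arctan2(M[1,0],M[0,0]),M.round(4)); print(o["position"],o["qpos"],o["force"],tool(np.array([559.6,118.7,140])-o["position"]))
E
```

```text
clock: 7.25
position: [492.4, 131.0, 161.5]
ee_rot: [-2.801, 1.421, -0.001]
force: [-0.5, -0.8, -1.5]
gripper_width: 0.224
grip_force: 78.6
tool x yaw -0.939296650049814 [[ 5.904e-01 -8.071e-01  1.000e-03]
 [-8.071e-01 -5.904e-01  5.000e-04]
 [ 2.000e-04 -1.100e-03 -1.000e+00]]
[492.38779422 131.00602792 161.5318152 ] [-0.49024874  0.52673958  0.27640386  1.9388164  -0.21416705  0.7030127
 -2.59558279] [-0.47065004 -0.81261493 -1.45192176] [ 49.60784072 -46.96228198  21.59037294]
```

```bash
python3 -m inch '12.5 -11.5 0 0; 12.5 -11.5 0 0; 12.5 -12 0 0; 12 -12 0 0; 0 0 0 0; 0 0 0 0; 0 0 0 0'
python3 - <<'E'
from h import *
c=ctrl.read_camera("wrist"); f=c["frame"]
o=ctrl.get_obs(); M=R.from_rotvec(o["ee_rot"]).as_matrix(); print("tool x yaw",np.arctan2(M[1,0],M[0,0])); print(o["position"],o["qpos"],tool(np.array([559.6,118.7,138])-o["position"]))
cv2.imwrite("pics/w4.png",cv2.resize(f[150:350,220:420,::-1],None,fx=3,fy=3,interpolation=cv2.INTER_CUBIC))
np.savez("w4.npz",**{k:c[k] for k in c})
E
```

```text
clock: 7.95
position: [558.1, 118.6, 160.9]
ee_rot: [2.8, -1.424, -0.003]
force: [-0.1, 0.0, -1.0]
gripper_width: 0.222
grip_force: 78.6
tool x yaw -0.941042031156417
[558.19148918 118.71425195 160.9597216 ] [-0.42027944  0.60685179  0.27233325  1.76953976 -0.2173293   0.79588251
 -2.55312749] [ 0.86754122 -1.15033084 22.95772273]
```

View pics/w4.png

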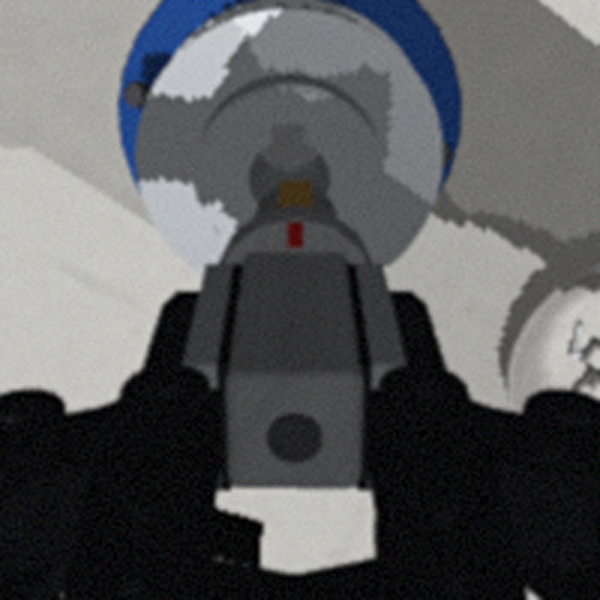

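The key (295,193) and mark line up with the keyway (288,133). The bore is about 4 px to the left, roughly 1.1 mm along -y, which agrees with the computed correction. I'll descend into the bore mouth.

```bash
python3 -m inch '0.9 -1.2 5 0; 0 0 8 0; 0 0 8 0; 0 0 5 0; 0 0 5 0; 0 0 4 0; 0 0 0 0'
python3 - <<'E'
from h import *
o=ctrl.get_obs(); M=R.from_rotvec(o["ee_rot"]).as_matrix(); print("tool x yaw",np.arctan2(M[1,0],M[0,0]),M[2].round(4)); print(o["position"],o["force"],o["moment"],tool(np.array([559.6,118.7,122])-o["position"]))
E
```

```text
clock: 8.7
position: [560.4, 118.4, 125.3]
ee_rot: [2.799, -1.425, -0.002]
force: [0.2, 0.5, -1.0]
gripper_width: 0.22
grip_force: 78.6
tool x yaw -0.9420714263431579 [-6.0e-04  1.1e-03 -1.0e+00]
[560.41464063 118.37260133 125.32557793] [ 0.22937804  0.48745825 -0.99968199] [0.08523446 0.05453088 0.01625031] [-0.74178351  0.46253169  3.32657775]
```

In the bore without touching. I'll keep pushing gently.

```bash
python3 -m inch '-0.4 0.2 2 0; 0 0 2 0; 0 0 2 0; 0 0 2 0; 0 0 0 0'
python3 - <<'E'
from h import *
o=ctrl.get_obs(); M=R.from_rotvec(o["ee_rot"]).as_matrix(); print("tool x yaw",np.arctan2(M[1,0],M[0,0])); print(o["position"],o["force"],o["moment"])
E
```

```text
clock: 9.2
position: [560.4, 118.5, 117.8]
ee_rot: [2.799, -1.426, -0.0]
force: [0.1, -0.6, -0.6]
gripper_width: 0.224
grip_force: 78.6
tool x yaw -0.9421745752499834
[560.38449112 118.49385733 117.79539943] [ 0.14126204 -0.59408205 -0.61259372] [-0.03600329 -0.00886223  0.02507038]
```

No force at 4.5 mm past the expected key contact, so the key has entered the keyway directly. Continuing down.

```bash
python3 -m inch '0 0 3 0; 0 0 3 0; 0 0 3 0; 0 0 2 0; 0 0 1 0; 0 0 0 0'
python3 - <<'E'
from h import *
o=ctrl.get_obs(); print(o["position"],o["force"],o["moment"])
E
```

```text
clock: 9.8
position: [560.4, 118.5, 105.9]
ee_rot: [2.799, -1.426, -0.0]
force: [0.3, 0.5, -2.9]
gripper_width: 0.222
grip_force: 78.6
[560.38392215 118.50835967 105.86174885] [ 0.34873726  0.49334415 -2.86612332] [ 0.00408376  0.10589831 -0.00928207]
```

```bash
python3 -m inch '0 0 2 0; 0 0 1 0; 0 0 1 0; 0 0 0 0'; python3 -m inch '0 0 1 0; 0 0 1 0;0 0 1 0; 0 0 0 0';python3 -m inch '0 0 1 0; 0 0 1 0;0 0 1 0; 0 0 0 0'
```

```text
clock: 10.2
position: [560.5, 118.6, 102.3]
ee_rot: [-2.799, 1.426, -0.0]
force: [-1.5, -0.9, -0.5]
gripper_width: 0.224
grip_force: 79.0
clock: 10.6
position: [560.5, 118.6, 99.4]
ee_rot: [-2.799, 1.426, -0.0]
force: [-2.1, -0.6, 5.9]
gripper_width: 0.228
grip_force: 79.3
clock: 11.0
position: [560.6, 118.6, 96.7]
ee_rot: [-2.799, 1.426, -0.0]
force: [-2.1, -0.3, 7.9]
gripper_width: 0.223
grip_force: 79.6
```

Collar contact came near 102 and the spring is compressing. I'll push to the stop.

```bash
python3 -m inch '0 0 1 0; 0 0 1 0;0 0 0 0; 0 0 0 0';python3 -m inch '0 0 1 0; 0 0 1 0;0 0 0 0; 0 0 0 0'
python3 - <<'E'
from h import *
o=ctrl.get_obs(); print(o["position"],o["force"],o["moment"])
E
```

```text
clock: 11.4
position: [560.6, 118.6, 95.1]
ee_rot: [-2.799, 1.426, -0.0]
force: [-3.0, -0.6, 9.5]
gripper_width: 0.224
grip_force: 79.9
clock: 11.8
position: [560.7, 118.5, 94.2]
ee_rot: [-2.798, 1.425, -0.001]
force: [-3.8, -0.7, 16.2]
gripper_width: 0.22
grip_force: 81.0
[560.68731306 118.54752593  94.15706575] [-3.75975383 -0.6599611  16.17756496] [-0.06039552  1.0678266   0.01047213]
```

Stop reached. I'll relieve the small side load and add a little more push.

```bash
python3 -m inch '-0.5 0.6 0.5 0; 0 0 0.5 0;0 0 0 0; 0 0 0 0; 0 0 0 0; 0 0 0 0'
python3 - <<'E'
from h import *
o=ctrl.get_obs(); print(o["position"],o["force"],o["moment"],o["ee_rot"])
for n in("wrist","side"):
    c=ctrl.read_camera(n); f=c["frame"]
    u,v=proj(c,[560,118.6,70]).astype(int)
    p=f[max(v-60,0):v+60,max(u-60,0):u+60] if n=="side" else f[60:360,170:470]
    cv2.imwrite(f"pics/e_{n}.png",cv2.resize(p,(500,500),interpolation=cv2.INTER_CUBIC)[:,:,::-1])
E
```

```text
clock: 12.4
position: [560.6, 118.5, 94.1]
ee_rot: [-2.797, 1.425, -0.003]
force: [-6.1, -0.6, 19.1]
gripper_width: 0.225
grip_force: 81.5
[560.58472147 118.52292287  94.06059364] [-6.057422   -0.56648978 19.1161786 ] [-0.18914     1.24199951  0.01430164] [-2.79720474  1.42521604 -0.00280392]
```

View pics/e_side.png

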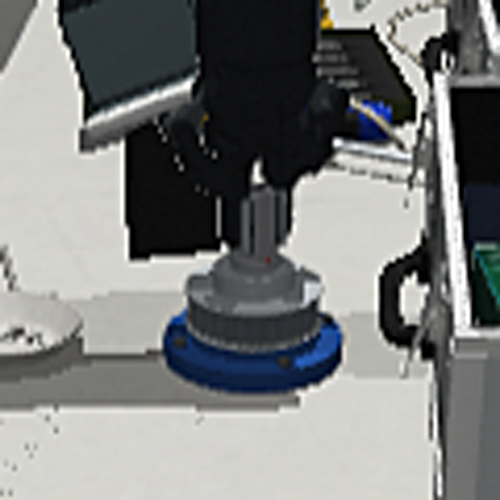

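The side view shows the collar (265,270) seated flat on the hub, the shaft upright, and the fingers clear of the pulley. Height and force agree with a fully pressed pulley, so I'm handing it in.

```bash
python3 -c "
from station import ctrl
print(ctrl.sign_off())"
```

```text
the job is handed in; nothing more can be done
None
```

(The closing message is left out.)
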